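Hold a cuvette in the photometer beam

ROBOT

A 6-joint arm with a two-finger parallel gripper is mounted at the origin on the work surface. World frame = base frame: x ahead of the robot, y to its left, z up, the work surface at z = 0. Lengths are in m, angles in rad, forces in N, time in s.
With the tool pointing down it reaches from about 0.35 to 0.725 m from the base axis. Payload 4.3 kg.
Tool frame: the origin (TCP) lies between the finger pads; the fingertips stand 14 mm ahead of it and the grasp point (between the pads) lies 5 mm behind it (manip.finger_overhang is the distance from the TCP to the fingertips, in m); z points along the fingers, y is the direction in which the jaws open and shut (so a half turn about z gives the same grasp; the last joint's range is limited). The gripper opens to 85 mm and grips with 20 to 120 N. Pads are 22 mm wide; open, the fingers measure 114 mm over their backs; the gripper's body (76 mm by 85 mm) begins 54 mm behind the grasp point. The pads swing forward as they close: fully open they stand 13 mm farther back than shut.
Start: joints at [-1.276, 0.377, 0.081, 1.274, 0, 1.46], TCP at [0.226, -0.529, 0.245] pointing down, gripper open.
Joint ranges: [-2.72, 2.72], [-0.84, 1.66], [-1.02, 1.22], [-1.77, 2.12], [-1.37, 1.28], [-3.14, 3.14]. Speed limits (rad/s): [2.57, 2.57, 3.14, 3.14, 3.14, 3.14].

INTERFACE

Orientations are given as a rotation vector (axis times angle).
In Python, from station import manip, eoat, telemetry, vision gives the robot as it stands. Calls block until the motion is done:
- manip.move_to(position, orientation): joint-space move of the TCP to a pose.
- manip.movel(position, attitude=None, speed=0.15, max_force=None): straight line of the TCP; attitude=None keeps the orientation; speed is the mean speed in m/s. With max_force (N) it stops when the force on the tool has changed by that much, and returns True; else False.
- manip.move_joints(angles): joint-space move.
- eoat.set_gripper(opening, grip_force=None): finger opening in m; grip_force is the grip in N (None keeps the last); returns when the fingers have stopped.
- manip.wait(seconds).
- manip.ik(position, orientation): joint angles nearest the present ones, or None.
- telemetry.get_state(): the state.
- vision.snapshot(name): name is "scene" or "side" or "wrist"; returns (picture, depth): 400x640x3 uint8, blue, green, red; 400x640 float32, m along the optical axis (not along the pixel's ray), 0 where there is no reading.
- vision.calibration(name): a dict with "fovy" (degrees; the focal length in pixels is half the picture's height over the tangent of half this angle, whatever the lens; pixels are square), "cx", "cy" (the principal point, pixels), "eye" and "attitude" of the camera in the world. Camera axes: x right, y down, z forward; pixel columns grow to the right and rows downward; lengths in m; the calibration is good to about 2 mm. A picture is of the moment at which its call begins: read the wrist's pose just before it. calibration takes no time and is no camera call; for the wrist camera it gives the pose at the moment of the call.
A pose or a line that the arm cannot do raises manip.MotionError and nothing moves.
- manip.job_done(): hands the job in, once; it reports no verdict.
The state is a dict: "time": time; "joint_pos": joint angles; "qvel": joint speeds; "joint_efforts": joint torques, N m; "ee_pos": TCP position; "ee_rot": TCP orientation; "wrist_force": force on the tool from outside, world axes, zero at the start; "ft_torque": the same for the moment, N m; "grip_width": finger opening in m.
Only numpy, scipy, OpenCV 4.12 (cv2) and the standard library are available. Lean on these libraries where they do the work, as an engineer would, in place of code of your own. Each camera call takes 0.05 s, during which the arm holds its last target. There are 200 camera calls.

TASK

Pull the tall cuvette with the blue stopper straight up out of the rack, gripping it by its two frosted broad faces only (fingers must never touch its clear windows or its stopper). Hold it upright in the open gap of the photometer, about midway, so that the light beam goes squarely in through one clear window and out through the other, in the lower half of the cuvette, without the cuvette knocking against the photometer. Finish still holding it there, steady in the air, and leave the other two cuvettes, the bottle and the dish where they are.

Things in the scene. Friction and masses are not known exactly. Their poses are not given: they have to be found in the camera images.
- blue_cell_mid (a point): centre of the blue-stoppered cuvette: 26 mm (own x, window to window) by 16 mm (own y, frosted face to frosted face) by 90 mm tall (own z, up), stopper 8 mm more, about 60 g. Centre 45 mm above its foot. Broad faces (across y, 24 mm wide) white, frosted: grip here, 16 mm. Narrow faces (across x): clear windows. Starts upright in a rack pocket, lower 40 mm hidden, upper 50 mm free
- blue_cell_window0: clear bluish window on the own -x side of the blue-stoppered cuvette, 13 mm wide, from 6 to 84 mm above its foot, 1 mm proud; origin at the window's centre; no finger may touch it
- blue_cell_window1: the like window on its own +x side; origin at the window's centre; no finger may touch it
- blue_cell_stopper: blue stopper on top of that cuvette, 18 (x) by 10 (y) by 8 mm, narrower than the cell, so that fingers on the frosted faces pass it by; origin at its underside; no finger may touch it
- rack: grey plastic block, 190 mm (own x) by 56 mm (own y) by 46 mm tall, fixed; origin at the centre of its underside. Three pockets, 60 mm apart along own x (at -60, 0, +60 mm), 40 mm deep, about 1 mm clearance round the cuvettes, whose axes are parallel to the rack's. Which cuvette is in which pocket varies
- photometer: fixed; grey base 290 (own x) by 110 by 20 mm; white lamp housing at own -x and detector housing at +x, each 75 by 85 mm, tops 135 mm above the bench. Their black round noses face each other over an open gap of 110 mm; the thin yellow beam runs along own x between them, 95 mm above the bench. A white line on the base marks midway. Origin at the centre of its underside
- beam_mid (a point): point on the beam midway between the noses, 95 mm above the bench; x runs along the beam, y across it (level), z up. Either window may face the lamp
- orange_cell_mid (a point): centre of a like cuvette with an orange stopper, in another pocket; leave alone
- black_cell_mid (a point): centre of a like cuvette with a black stopper, in another pocket; leave alone
- bottle_mid (a point): centre of a loose amber bottle, 54 mm across, 110 mm tall, standing on the bench; leave alone
- dish_mid (a point): centre of a loose closed Petri dish, 68 mm across, 16 mm tall, lying on the bench; leave alone
Not all that is in view belongs to the job. What is shaped like the part that bears blue_cell_mid but green or red is not meant.

How it is judged:
On the way:
1. the blue-stoppered cuvette is held by the fingers with its foot clear above the rack (z of blue_cell_mid in the frame of rack above 0.095 m and contact force between blue_cell and the fingers above 0.5 N and contact force between blue_cell and rack below 0.1 N), for 0.1 s.
At the end, for the whole second after the job is handed in: The fingers hold the blue-stoppered cuvette in the gap, clear of the photometer and still: centre within 5 mm sideways of the beam, within 25 mm of midway, 2 to 36 mm above it (so the beam crosses the lower half); square to the beam and upright within 0.15 rad (x of blue_cell_mid in the frame of beam_mid between -0.025 and 0.025 m and y of blue_cell_mid in the frame of beam_mid between -0.005 and 0.005 m and z of blue_cell_mid in the frame of beam_mid between 0.002 and 0.036 m and angle between the x axis of blue_cell_mid and the x axis of beam_mid, either way round below 0.15 rad and angle between blue_cell_mid's own z axis and vertical below 0.15 rad and linear speed of blue_cell below 0.02 m/s and contact force between blue_cell and the fingers above 0.5 N and contact force between blue_cell and photometer below 0.1 N); the arm keeps its last pose, push and grip.
It fails at once if the fingers touch a clear window of the blue-stoppered cuvette (contact force between any of blue_cell_window0, blue_cell_window1 and the fingers above 0.3 N).
It fails at once if the fingers touch its stopper (contact force between blue_cell_stopper and the fingers above 0.3 N).
It fails at once if the cuvette knocks against the photometer (over 2 N) (contact force between blue_cell and photometer above 2 N).
It fails at once if another cuvette, the bottle or the dish is moved by more than 20 mm (distance of any of orange_cell_mid, black_cell_mid, bottle_mid, dish_mid from where it was at the start of the episode above 0.02 m).
It also fails if it takes over 42 s, if anything falls off the work surface, if the arm or the gripper's body presses on something with over 40 N, if the wrist force passes 120 N, or if a joint passes its speed limit or range.

## Working session

There is one attempt and no reset: what is moved stays moved. The work goes in short steps, each a Python script; the robot and the scene stay as the last script left them, time stands still between calls to the robot, and variables do not carry over. Pictures are saved under pics/ and viewed, about 8 in all and at most 12, crops included, and the job is handed in when it is done.

```bash
mkdir -p pics; python3 - <<'E'
from station import manip,eoat,telemetry,vision
import cv2,numpy as np
for n in("scene","side"):
    p,d=vision.snapshot(n); cv2.imwrite(f"pics/{n}0.png",p); np.save(f"pics/{n}0.npy",d)
    print(n,vision.calibration(n))
s=telemetry.get_state();print(s["time"],s["ee_pos"],s["ee_rot"],s["grip_width"],manip.finger_overhang)
E
```

```text
scene {'fovy': 44.307383321822826, 'cx': 321.1391336286961, 'cy': 192.93093798385343, 'eye': array([ 1.07759331, -0.65718696,  0.84489547]), 'attitude': array([-2.23726522, -0.69109689,  0.31965281])}
side {'fovy': 49.56356369802717, 'cx': 314.4552770185483, 'cy': 198.64724192616916, 'eye': array([0.22353612, 0.54651736, 0.6708621 ]), 'attitude': array([-0.81066533,  2.49843187, -1.16525556])}
0.1 [ 0.22631356 -0.52801537  0.24446252] [-3.07572585e+00 -6.31139678e-01  1.86450391e-04] 0.08519307530385217 0.014
```

View pics/scene0.png

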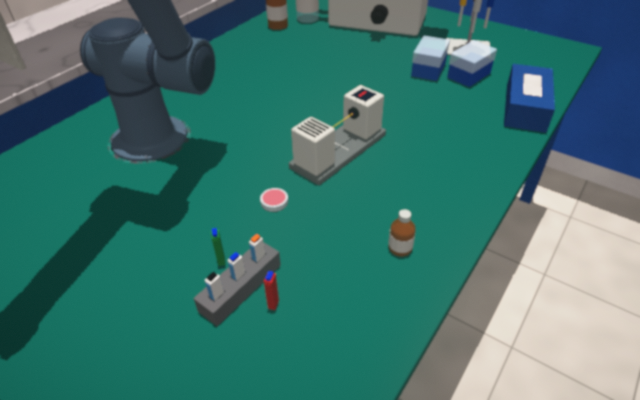

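View pics/side0.png

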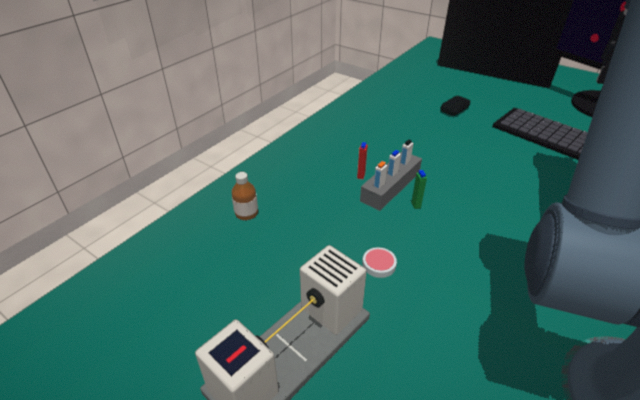

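The scene view shows the rack with three cuvettes: black stopper (213,280), blue (236,262) and orange (257,242). There are also blue-stoppered decoys, green at (219,248) and red at (270,290), standing on the bench. The white cell in the middle pocket (236,265) fits the description. The photometer is at (338,130). Next I'll get rough positions from depth and then look with the wrist camera.

```bash
cat > h.py <<'E'
from station import manip,eoat,telemetry,vision
import cv2,numpy as np
from scipy.spatial.transform import Rotation as R
def ray(c,u,v):
    f=200/np.tan(np.radians(c["fovy"]/2))
    d=np.stack([(np.asarray(u,float)-c["cx"])/f,(np.asarray(v,float)-c["cy"])/f,np.ones(np.shape(u))],-1)
    return d@R.from_rotvec(c["attitude"]).as_matrix().T
def onplane(c,u,v,z):
    d=ray(c,u,v); return c["eye"]+d*((z-c["eye"][2])/d[...,2])[...,None]
def cloud(c,dep):
    v,u=np.mgrid[0:400,0:640]; return c["eye"]+ray(c,u,v)*dep[...,None]
def cross(c1,p1,c2,p2):
    a,b=ray(c1,*p1),ray(c2,*p2); s=np.linalg.lstsq(np.stack([a,-b],1),c2["eye"]-c1["eye"],rcond=None)[0]
    P,Q=c1["eye"]+s[0]*a,c2["eye"]+s[1]*b; return (P+Q)/2,np.linalg.norm(P-Q)
E
python3 - <<'E'
from h import *
for n in("scene","side"):
    c=vision.calibration(n);p=cv2.imread(f"pics/{n}0.png");P=cloud(c,np.load(f"pics/{n}0.npy"))
    h=cv2.cvtColor(p,cv2.COLOR_BGR2HSV); H,S,V=cv2.split(h)
    for nm,m in dict(blue=(H>110)&(H<128)&(S>180)&(V>120),orange=(H>5)&(H<16)&(S>180)&(V>150),yellow=(H>18)&(H<32)&(S>120)&(V>110)).items():
        k,_,st,ce=cv2.connectedComponentsWithStats(m.astype(np.uint8))
        L=_
        for i in range(1,k):
            if st[i,4]>8: print(n,nm,st[i,4],ce[i].round(1),np.median(P[L==i],0).round(3))
    x,y,z=P[...,0],P[...,1],P[...,2]
    for nm,m in dict(rack=(abs(z-.046)<.004)&(S<60),house=(abs(z-.135)<.005)&(x<.75)).items():
        k,L,st,ce=cv2.connectedComponentsWithStats(m.astype(np.uint8))
        for i in range(1,k):
            if st[i,4]>80:
                r=cv2.minAreaRect((P[L==i][:,:2]*1000).astype(np.float32)); print(n,nm,st[i,4],ce[i].round(),np.round(r[0]),np.round(r[1]),round(r[2],1))
E
```

```text
scene blue 22 [214.2 231.9] [ 0.496 -0.222  0.098]
scene blue 29 [233.8 256. ] [ 0.577 -0.251  0.104]
scene blue 34 [269.  274.6] [ 0.659 -0.245  0.098]
scene orange 23 [255.2 237.8] [ 0.58  -0.192  0.104]
scene yellow 25 [462.8   2.1] [0.514 0.997 0.172]
scene rack 95 [362. 127.] [521. 332.] [105.  53.] 33.7
scene rack 99 [313. 162.] [492. 125.] [102.  52.] 28.9
scene rack 1433 [236. 279.] [ 576. -250.] [191.  59.] 86.4
scene house 417 [364.  95.] [507. 354.] [76. 86.] 84.0
scene house 164 [140. 106.] [ 34. -17.] [129.  61.] 59.0
scene house 541 [313. 128.] [482. 151.] [75. 86.] 83.1
side blue 14 [363.1 144.6] [ 0.656 -0.24   0.097]
side blue 15 [394.9 152.5] [ 0.573 -0.247  0.102]
side blue 24 [421.3 172.8] [ 0.491 -0.218  0.096]
side orange 19 [381.3 163.8] [ 0.576 -0.188  0.103]
side yellow 128 [293.3 316.3] [0.49  0.241 0.095]
side rack 379 [88. 36.] [2035. -423.] [ 23. 842.] 0.1
side rack 682 [391. 177.] [ 574. -250.] [193.  58.] 87.1
side rack 148 [335. 316.] [454. 172.] [95. 46.] 40.3
side house 459 [530.  45.] [  509. -1030.] [ 51. 481.] 88.9
side house 1537 [333. 269.] [478. 152.] [73. 82.] 83.0
side house 2661 [234. 354.] [503. 355.] [73. 84.] 83.0
side house 90 [637. 340.] [63. 13.] [ 5. 45.] 10.9
```

```bash
cat >> h.py <<'E'
def down(yaw):  # tool z down, tool y along yaw (rad)
    y=np.array([np.cos(yaw),np.sin(yaw),0]); z=np.array([0,0,-1.]); return R.from_matrix(np.stack([np.cross(y,z),y,z],1)).as_rotvec()
E
python3 - <<'E'
from h import *
for a in(-3.3,176.7):
    for p in([.575,-.25,.25],[.575,-.25,.067],[.4925,.253,.25],[.4925,.253,.13]):
        q=manip.ik(p,down(np.radians(a))); print(a,p,None if q is None else np.round(q,2))
q={a:manip.ik([.575,-.25,.25],down(np.radians(a))) for a in(-3.3,176.7)}
a=min((k for k in q if q[k] is not None),key=lambda k:abs(q[k][5]))
eoat.set_gripper(.04,20)
manip.move_to([.575,-.25,.25],down(np.radians(a)))
c=vision.calibration("wrist");p,d=vision.snapshot("wrist");cv2.imwrite("pics/w1.png",p);np.save("pics/w1.npy",d);print(a,c,telemetry.get_state()["time"])
np.save("pics/w1c.npy",c,allow_pickle=True)
E
```

```text
-3.3 [0.575, -0.25, 0.25] [-0.51  0.49  0.26  1.35  0.    1.12]
-3.3 [0.575, -0.25, 0.067] [-0.51  0.58 -0.07  0.92  0.    1.12]
-3.3 [0.4925, 0.253, 0.25] [0.36 0.33 0.03 1.27 0.   1.99]
-3.3 [0.4925, 0.253, 0.13] [ 0.36  0.39 -0.2   0.98  0.    1.99]
176.7 [0.575, -0.25, 0.25] [-0.51  0.49  0.26  1.35  0.   -2.02]
176.7 [0.575, -0.25, 0.067] [-0.51  0.58 -0.07  0.92  0.   -2.02]
176.7 [0.4925, 0.253, 0.25] [ 0.36  0.33  0.03  1.27  0.   -1.15]
176.7 [0.4925, 0.253, 0.13] [ 0.36  0.39 -0.2   0.98  0.   -1.15]
-3.3 {'fovy': 62.879208947208184, 'cx': 319.60254520072795, 'cy': 199.25995421014596, 'eye': array([ 0.57854352, -0.17662403,  0.37928303]), 'attitude': array([ 2.84091414, -0.08384239, -0.01391781])} 2.2917
```

View pics/w1.png

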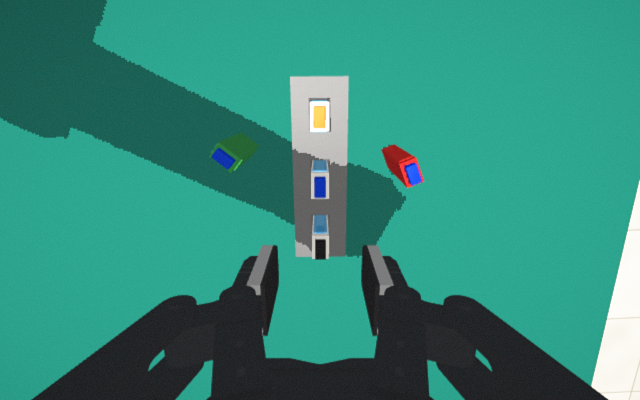

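The wrist view shows the rack upright in the picture. Stoppers are orange (319,117), blue (320,187) and black (320,246). The decoys stand outside the rack: green (225,158) and red (413,173). The cell at (320,187) is the one in a rack pocket with a white body, so I'll measure it and crop that area.

```bash
python3 - <<'E'
from h import *
p=cv2.imread("pics/w1.png");d=np.load("pics/w1.npy");c=np.load("pics/w1c.npy",allow_pickle=True).item()
H,S,V=cv2.split(cv2.cvtColor(p,cv2.COLOR_BGR2HSV));P=cloud(c,d)
def rect(m,z,nm):
    k,L,st,ce=cv2.connectedComponentsWithStats(m.astype(np.uint8))
    for i in range(1,k):
        if st[i,4]>60:
            v,u=np.nonzero(L==i);q=onplane(c,u,v,z)[:,:2]*1000
            r=cv2.minAreaRect(q.astype(np.float32));print(nm,st[i,4],ce[i].round(1),np.median(P[L==i][:,2]).round(4),np.round(r[0],1),np.round(r[1],1),round(r[2],1),q.mean(0).round(1))
zb=P[...,2]
rect((H>110)&(H<130)&(S>170)&(abs(zb-.104)<.006),.104,"blue")
rect((H>10)&(H<25)&(S>170)&(abs(zb-.104)<.006),.104,"orange")
rect((V<60)&(abs(zb-.104)<.006),.104,"black")
rect((abs(zb-.046)<.004),.046,"rack")
rect((abs(zb-.096)<.004)&(S<90)&(V>90),.096,"celltop")
cv2.imwrite("pics/w1crop.png",cv2.resize(p[70:260,200:440],None,fx=3,fy=3,interpolation=cv2.INTER_CUBIC))
E
```

```text
blue 187 [222.1 158.5] 0.0989 [ 493.  -220.7] [ 8.9 17. ] 47.5 [ 492.8 -220.5]
blue 171 [413.2 174. ] 0.0987 [ 654.8 -243.7] [ 9.6 16.9] 19.2 [ 654.9 -243.6]
blue 197 [319.5 186.5] 0.1048 [ 573.9 -250. ] [17.1  7.9] 86.6 [ 573.9 -249.9]
black 170 [320. 249.] 0.1046 [ 570.8 -309.6] [18.3  7.5] 86.6 [ 570.8 -309.5]
rack 7822 [319.4 160.1] 0.0468 [ 573.7 -251.4] [190.2  56.1] 87.0 [ 574.3 -239.9]
celltop 274 [319. 116.] 0.0969 [ 576.9 -191.4] [23.7 15.3] 86.6 [ 576.9 -190.9]
celltop 235 [319.5 182.8] 0.0968 [ 573.8 -250.8] [24.  15.4] 86.6 [ 574.  -248.7]
celltop 215 [320.  243.1] 0.0967 [ 570.8 -310.4] [24.9 15.4] 86.6 [ 570.9 -307.3]
```

View pics/w1crop.png

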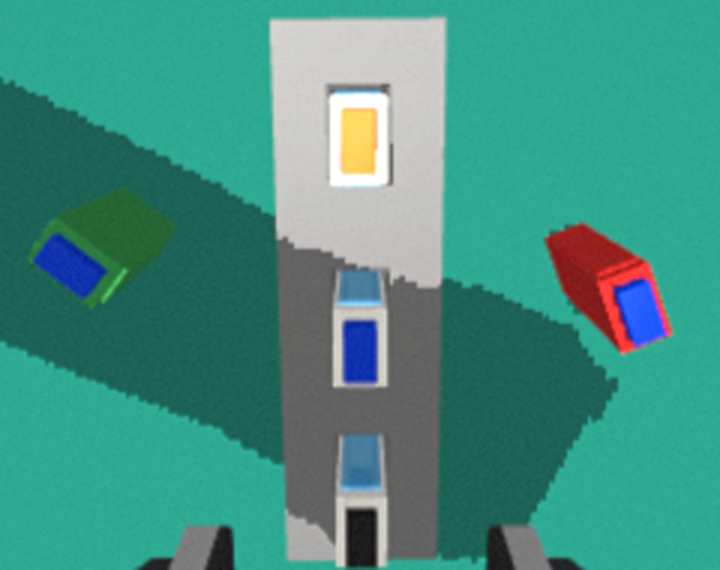

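The crop confirms it: the white cell with the blue stopper, middle pocket, at (574,-250) mm and yaw 86.7°. Top height and size match the description. The decoys are about 80 mm away, clear of the fingers. Now I'll grasp and lift.

```bash
python3 - <<'E'
from h import *
o=down(np.radians(-3.35)); x,y=.5741,-.2501
manip.move_to([x,y,.16],o)
print(manip.movel([x,y,.068],o,.08,max_force=15))
eoat.set_gripper(0.0,30)
s=telemetry.get_state();print(s["grip_width"],s["ee_pos"],s["wrist_force"])
print(manip.movel([x,y,.14],o,.06,max_force=25))
s=telemetry.get_state();print(s["time"],s["grip_width"],s["ee_pos"],s["wrist_force"])
manip.movel([x,y,.22],o,.12)
# hover short of the photometer, well above it
manip.move_to([.49,.20,.32],down(np.radians(-7)))
c=vision.calibration("wrist");p,d=vision.snapshot("wrist");cv2.imwrite("pics/w2.png",p);np.save("pics/w2.npy",d);np.save("pics/w2c.npy",c,allow_pickle=True)
s=telemetry.get_state();print(s["time"],s["grip_width"],s["ee_pos"])
p,d=vision.snapshot("side");cv2.imwrite("pics/side2.png",p);np.save("pics/side2.npy",d)
E
```

```text
False
0.015619258664778743 [ 0.57452274 -0.25035572  0.06863436] [-1.16517362 -0.50557628  3.23514544]
False
5.7167 0.015755863110761097 [ 0.57375942 -0.2499382   0.13941478] [-0.54955217  0.85841286  0.35221742]
8.2917 0.015678787341131685 [0.49041239 0.19913457 0.31955833]
```

View pics/w2.png

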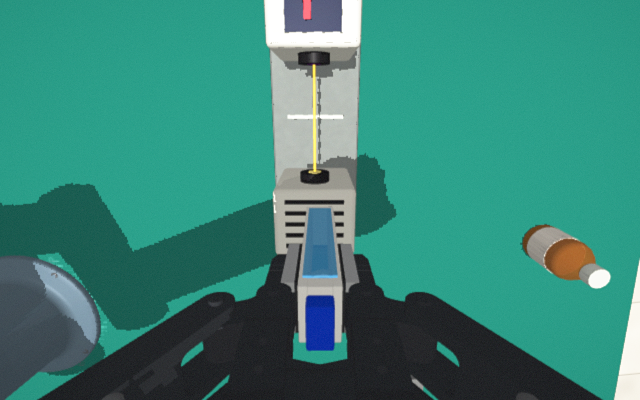

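View pics/side2.png

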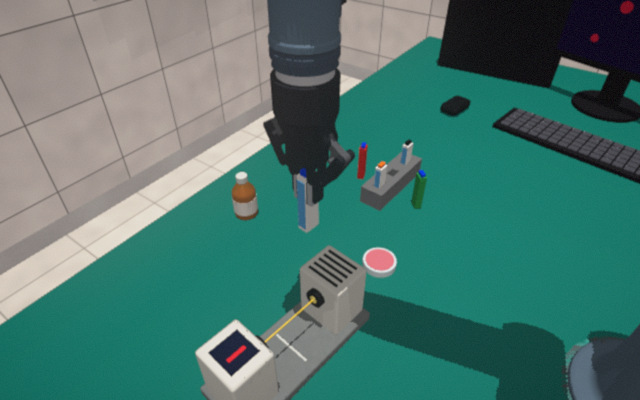

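The wrist view shows the cell held between the pads, with its stopper at (320,322) and its window facing +y. The beam runs from (315,65) to (315,172), with the midline at (315,117). The side view shows the blue pocket empty and the cell hanging upright. Next I'll measure the beam and the held cell.

```bash
python3 - <<'E'
from h import *
for n,cc in(("w2",np.load("pics/w2c.npy",allow_pickle=True).item()),("side2",vision.calibration("side"))):
    c=cc;p=cv2.imread(f"pics/{n}.png");P=cloud(c,np.load(f"pics/{n}.npy"));H,S,V=cv2.split(cv2.cvtColor(p,cv2.COLOR_BGR2HSV));z=P[...,2]
    v,u=np.nonzero((H>18)&(H<32)&(S>120)&(V>110)&(abs(z-.095)<.012)&(P[...,0]<.6))
    q=onplane(c,u,v,.095)[:,:2]*1000
    dx,dy,x0,y0=cv2.fitLine(q.astype(np.float32),cv2.DIST_L2,0,.01,.01).ravel();t=(q-[x0,y0])@[dx,dy]
    e=np.array([[x0,y0]])+np.outer([t.min(),t.max()],[dx,dy]);print(n,"beam",len(u),e.round(1).tolist(),"len",np.ptp(t).round(1),"ang",np.degrees(np.arctan2(dy,dx)).round(2),"mid",e.mean(0).round(1))
    m=((S<40)&(V>200)&(abs(z-.021)<.005)&(P[...,0]<.6)&(P[...,1]>.2)&(P[...,1]<.3)).astype(np.uint8);v,u=np.nonzero(m);q=onplane(c,u,v,.0205)[:,:2]*1000
    if len(u): r=cv2.minAreaRect(q.astype(np.float32));print("line",len(u),np.round(r[0],1),np.round(r[1],1),round(r[2],1))
    k,L,st,ce=cv2.connectedComponentsWithStats(((H>110)&(H<130)&(S>170)&(z>.2)).astype(np.uint8))
    for i in range(1,k):
        if st[i,4]>10: print("stopper",st[i,4],ce[i].round(1),np.median(P[L==i],0).round(4)*1000)
    if n=="w2":
        for zz in(.135,):
            k,L,st,ce=cv2.connectedComponentsWithStats((abs(z-zz)<.004).astype(np.uint8))
            for i in range(1,k):
                if st[i,4]>300: r=cv2.minAreaRect((P[L==i][:,:2]*1000).astype(np.float32));print("house",ce[i].round(),np.round(r[0],1),np.round(r[1],1),round(r[2],1))
        # stopper top rectangle: expected height = tcp z + 5mm + ~34mm
        v,u=np.nonzero((H>110)&(H<130)&(S>170)&(z>.3)); zt=np.median(z[v,u]);
        top=(abs(z-z[v,u].max())<.003)&(H>110)&(H<130)&(S>170);v,u=np.nonzero(top);q=P[top];r=cv2.minAreaRect((q[:,:2]*1000).astype(np.float32));print("top",len(u),zt,np.round(r[0],1),np.round(r[1],1),round(r[2],1),q[:,2].mean())
        # window column centre, by height: tilt
        w=(H>95)&(H<112)&(S>60)&(abs(P[...,0]-.49)<.03)&(z>.2)&(z<.36)
        for lo in np.arange(.26,.36,.015):
            k=w&(z>=lo)&(z<lo+.015)
            if k.sum()>20: print("win",round(lo,3),k.sum(),(P[k].mean(0)*1000).round(1))
E
```

```text
w2 beam 294 [[483.6, 196.8], [497.1, 305.6]] len 109.7 ang 82.92 mid [490.3 251.2]
line 272 [495.1 257.1] [83.3 58.7] 44.4
stopper 1487 [319.6 322.5] [490.3 201.5 355.5]
house [313.  22.] [500.3 335.4] [36.7 82.8] 82.9
house [311. 215.] [478.1 152.5] [69.6 82.9] 84.0
top 8 0.35551654382184117 [499.3 273.3] [0. 0.] 0.0 0.4488474773207134
win 0.26 150 [491.4 211.2 269.3]
win 0.275 231 [491.4 211.3 282.7]
win 0.29 304 [491.5 211.3 297.9]
win 0.305 402 [491.4 211.3 313. ]
win 0.32 539 [491.4 211.3 328. ]
win 0.335 403 [491.4 211.1 339.4]
win 0.35 62 [488.9 198.3 355.4]
side2 beam 130 [[484.2, 195.0], [497.0, 301.8]] len 107.5 ang 83.13 mid [490.6 248.4]
line 50 [491.  253.1] [ 2.6 65.6] 83.0
stopper 24 [611.5   3.3] [  310.4 -1016.1   299.1]
stopper 40 [593.1  10.4] [  350.1 -1028.6   273.4]
stopper 26 [611.6  11.1] [  301.2 -1012.7   280.5]
stopper 28 [584.6  16.4] [  366.4 -1033.4   249.5]
stopper 43 [634.2  21. ] [ 239.  -993.4  268.8]
stopper 16 [618.3  16. ] [  280.3 -1007.2   271.2]
stopper 11 [627.   17.4] [  258.8 -1000.    273.8]
stopper 11 [569.4  18. ] [  406.7 -1045.    232.9]
stopper 11 [608.6  18. ] [  301.8 -1013.3   259.9]
stopper 18 [591.7  23.3] [  338.5 -1026.2   236.4]
stopper 39 [604.7  27.9] [  302.5 -1014.    231.7]
stopper 43 [623.2  25.8] [  261.7 -1001.9   249.2]
stopper 11 [570.5  27.6] [  393.3 -1040.4   206.2]
stopper 14 [582.2  27.7] [  361.1 -1032.4   215.4]
stopper 12 [594.8  28.8] [  325.8 -1022.3   221.3]
stopper 15 [635.7  33.9] [ 220.8 -988.5  237.5]
stopper 20 [606.4  36.8] [  285.3 -1008.9   209.9]
stopper 11 [622.3  37.2] [ 249.  -997.7  220.7]
stopper 23 [633.9  44.7] [ 215.7 -987.9  206.7]
stopper 12 [638.1  41.8] [ 207.9 -983.3  218.9]
stopper 12 [628.7  41.8] [ 229.4 -990.6  212.5]
stopper 40 [302.9 171.6] [491.5 207.2 353.2]
```

The cell hangs plumb and centred on the TCP to about 1.5 mm. Beam midpoint is ≈ (491,251) mm at 83.0°, and the two views agree to 1–3 mm. Now I'll lower it into the gap.

```bash
python3 - <<'E'
from h import *
o=down(np.radians(-7.0))
manip.movel([.4912,.2525,.32],o,.1)
print(manip.movel([.4912,.2525,.1325],o,.08,max_force=8))
manip.wait(.5)
s=telemetry.get_state();print(s["time"],s["grip_width"],s["ee_pos"],s["wrist_force"],np.abs(s["qvel"]).max())
for n in("wrist","side","scene"):
    c=vision.calibration(n);p,d=vision.snapshot(n);cv2.imwrite(f"pics/{n}3.png",p);P=cloud(c,d);H,S,V=cv2.split(cv2.cvtColor(p,cv2.COLOR_BGR2HSV));z=P[...,2]
    near=(abs(P[...,0]-.49)<.05)&(abs(P[...,1]-.25)<.07)
    v,u=np.nonzero((H>18)&(H<32)&(S>120)&(V>110)&(abs(z-.095)<.012)&near)
    q=onplane(c,u,v,.095)[:,:2]*1000
    if len(u)>4:
        dx,dy,x0,y0=cv2.fitLine(q.astype(np.float32),cv2.DIST_L2,0,.01,.01).ravel();print(n,"beam",len(u),"x at y=252:",(x0+(252-y0)*dx/dy).round(1),q[:,1].min().round(),q[:,1].max().round())
    m=(H>110)&(H<130)&(S>170)&near&(z>.15)
    if m.sum(): print("stopper",m.sum(),(np.median(P[m],0)*1000).round(1))
    w=(H>95)&(H<112)&(S>60)&near
    for lo in np.arange(.07,.17,.02):
        k=w&(z>=lo)&(z<lo+.02)
        if k.sum()>10: print("win",round(lo,3),k.sum(),(np.median(P[k],0)*1000).round(1))
a=cv2.resize(cv2.imread("pics/side3.png")[200:400,200:400],None,fx=2,fy=2);b=cv2.resize(cv2.imread("pics/wrist3.png")[100:300,220:420],None,fx=2,fy=2)
cv2.imwrite("pics/fin.png",np.hstack([a,b]))
E
```

```text
False
12.0083 0.015759249351530676 [0.49119056 0.25248985 0.1325056 ] [-0.33468951  0.22439664 -0.67523701] 0.001045730276881258
wrist beam 315 x at y=252: 490.4 271.0 304.0
stopper 1522 [491.  254.6 168.4]
win 0.07 138 [493.6 264.5  84. ]
win 0.09 285 [493.5 264.5 101.5]
win 0.11 399 [493.4 264.5 121. ]
win 0.13 648 [493.3 264.4 140.9]
win 0.15 485 [493.1 264.2 155. ]
side beam 40 x at y=252: 491.2 271.0 303.0
stopper 9 [490.8 261.4 166.9]
win 0.07 29 [491.3 265.2  81. ]
win 0.09 34 [493.2 265.1 100.8]
win 0.11 51 [493.1 265.1 120.8]
win 0.13 51 [493.  265.1 140.6]
win 0.15 17 [494.7 264.7 152.5]
stopper 7 [494.  247.8 166.9]
win 0.07 11 [490.  241.1  82.3]
win 0.09 17 [491.7 241.3 103.8]
win 0.11 24 [490.2 242.4 122.1]
win 0.13 32 [491.7 241.7 140.4]
win 0.15 16 [484.  251.1 164.9]
```

View pics/fin.png

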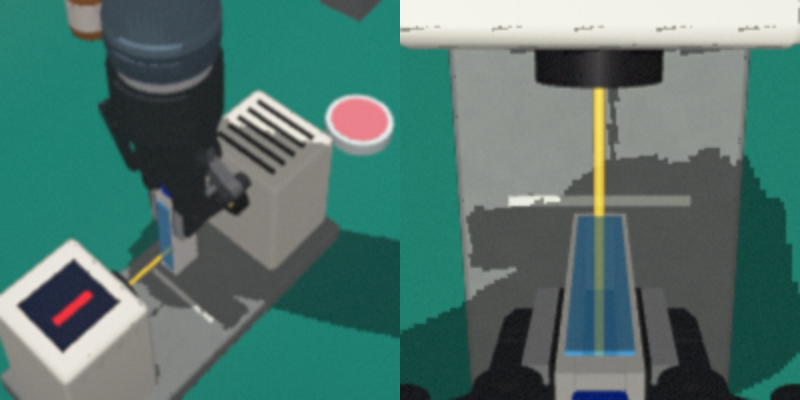

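The left panel (side view) shows the cell upright in the gap, clear of both housings, with the dish in place. The right panel (wrist view) shows the beam (599,150) entering the middle of the window (600,285). Sideways error is 0.3–1.4 mm against a 5 mm limit, so I'm handing in.

```bash
python3 - <<'E'
from h import *
manip.job_done(); print(telemetry.get_state()["time"])
E
```

```text
the job is handed in; nothing more can be done
the job is handed in; nothing more can be done
```

I pulled the blue-stoppered cuvette straight up out of the middle pocket, gripping its frosted faces. The arm is now holding it still and upright in the photometer gap. I handed the job in at about 12 s of robot time; no verdict is reported.

| Last check | Measured | Limit |
|---|---|---|
| Sideways from the beam | about 1.4 mm (wrist view), 0.3 mm (side view) | 5 mm |
| Distance from midway | about 1–3 mm | 25 mm |
| Cell centre above the beam | about 20 mm (from the arm's pose at the grasp) | 2 to 36 mm |
| Tilt | under 0.01 rad over the window's height | 0.15 rad |

- **Yaw:** I turned the tool to match the measured difference between the rack (86.7°) and the beam (83.0°). I did not measure the cell's own yaw again in the gap.
- **Grip and contact:** the finger opening stayed at 15.7 mm, and outside force was below 1 N. There was no sign of contact with the photometer.
- **Other objects:** the last pictures showed the dish and bottle apparently undisturbed. The mid-job side view showed the other two cuvettes in their pockets. I checked these by eye and did not measure them again.
- **Disagreement:** the views differed by 1–3 mm on where the beam's middle lies. The scene camera's reading of the cell was too coarse to use.

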